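# Move a finished marbling rake from the vise to its drip stand

## Task

The small marbling rake in the bench vise is finished: slide the vise's jaw well open, lift the rake out, and lay it pins down across the two narrow boards of the drip stand, so that it is centred on them and square to them, with its pins hanging between the boards. Set it down gently rather than letting it drop, and leave the pots, jar, brush and hammer where they are.

Things in the scene. Friction and masses are not known exactly. Their poses are not given: they have to be found in the camera images.
- rake: Small wooden marbling rake, pins down in the vise. Foot strip 200 (its y) x 40 (x) x 12 mm thick; centred on it a grip rail 180 long, 22 wide, 38 mm tall (wood 50 mm tall in all); nine thin steel pins in a row along y, -56 to +56 mm, point down 30 mm below the foot. Origin: centre of the foot's underside, z up. About 0.3 kg; both ends alike.
- vise: Grey bench vise, fixed. Origin on the table under the rake; jaws 120 mm long along its y, tops 80 to 82 mm up. Fixed jaw at x +20.5 to +65 mm, the other slides along -x. The rake's foot rests 60 mm above the table on two wooden blocks of the vise at y = +-80 mm, its rail standing 28 mm proud of the jaws (rail top 110 mm up).
- vise_jaw (a joint): Sliding jaw of the vise: metres opened, 0 shut on the rake, 0.05 at its stop; it moves along the vise's -x with about 3 N of friction and stays where left. Its steel lip reaches 8 mm over the edge of the rake's foot, which cannot be lifted until the jaw is open.
- jaw_grip (a point): Top centre of the dark steel upright grip on the sliding jaw, 118 mm above the table; the grip is a block 18 mm (vise x) by 26 mm (vise y), standing 36 mm above the jaw's top, 60 mm from the rake's centre line when shut. Moves with the jaw.
- stand: Drip stand fixed to the table: a shallow aluminium tray 90 by 200 mm with a 14 mm rim, and two upright plywood boards, each 12 mm thick (its y) and 40 mm wide (its x), at y = -80 and +80 mm; their level tops are 80 mm above the table. Origin: on the table midway between the boards, z up. The rake goes across the boards along the stand's y.
- pot_near: Empty white paint pot, 72 mm across, 65 mm tall, nearest the robot, origin under its centre; leave alone.
- pot_mid: Empty white paint pot of the same size between the vise and the stand, origin under its centre; leave alone.
- pot_far: Empty white paint pot of the same size farther back, with a brush and a dropper sticking up to 155 mm; leave alone.
- jar: Glass jar with a metal cap, 60 mm across, 90 mm tall, at the back right; leave alone.
- brush: Brush 190 mm long lying at the back left; leave alone.
- hammer: Hammer 250 mm long lying at the right; leave alone.

How it is judged (in metres and radians):
On the way, in this order (a step that is already met when the one before it is completed fails the run):
1. the vise's jaw is slid at least 20 mm open (value of joint vise_jaw above 0.02 m), for 0.2 s.
2. the rake is lifted clear of the vise (at least 55 mm up) (z of rake in the frame of vise above 0.115 m), for 0.1 s.
At the end, for the whole second after the job is handed in: The rake lies still, pins down and level, on the tops of both stand boards (underside within 4 mm of 80 mm above the table), centred within 12 mm across and 11 mm along, and square to the stand within 0.14 rad (8 degrees), either way round (x of rake in the frame of stand between -0.012 and 0.012 m and y of rake in the frame of stand between -0.011 and 0.011 m and z of rake in the frame of stand between 0.076 and 0.084 m and angle between the y axis of rake and the y axis of stand, either way round below 0.14 rad and angle between rake's own z axis and vertical below 0.06 rad and linear speed of rake below 0.02 m/s and angular speed of rake below 0.1 rad/s and contact force between rake and stand above 0.5 N); the robot touches nothing.
It fails at once if the rake is let go over the stand while its underside is more than 10 mm above the boards (dropped, not set down) (horizontal distance between rake and stand below 0.08 m and z of rake in the frame of stand above 0.09 m and contact force between the fingers and rake below 0.1 N).
It fails at once if the rake comes down on the boards faster than 0.3 m/s (horizontal distance between rake and stand below 0.05 m and z of rake in the frame of stand below 0.095 m and linear speed of rake above 0.3 m/s).
It fails at once if a pot, the jar, the brush or the hammer is moved by more than 20 mm (distance of any of pot_near, pot_mid, pot_far, jar, brush, hammer from where it was at the start of the episode above 0.02 m).
It also fails if it takes over 54 s, if anything falls off the work surface, if the arm or the gripper's body presses on something with over 40 N, if the wrist force passes 120 N, or if a joint passes its speed limit or range.

## Robot

A 6-joint arm with a two-finger parallel gripper is mounted at the origin on the work surface. World frame = base frame: x ahead of the robot, y to its left, z up, the work surface at z = 0. Lengths are in m, angles in degrees, forces in N, time in s.
With the tool pointing down it reaches from about 0.375 to 0.9 m from the base axis. Payload 3.1 kg.
Tool frame: the origin (TCP) lies at the very end of the fingers, on their centre line; the grasp point (between the pads) lies 19 mm behind it; z points along the fingers, y is the line along which they close (so a half turn about z gives the same grasp; the last joint's range is limited). The gripper opens to 87 mm and grips with 3 to 60 N. Pads are 19 mm wide; open, the fingers measure 117 mm over their backs; the gripper's body (75 mm by 190 mm) begins 51 mm behind the grasp point.
Start: joints at [-76.519, 30.224, 82.088, -0, 67.689, -10.227], TCP at [0.251, -0.572, 0.223] pointing down, gripper open.
Joint ranges: [-176.69, 176.69], [-43.24, 126.21], [12.49, 139.97], [-82, 262], [0, 151.66], [-163.58, 163.58]. Speed limits (degrees/s): [159.86, 159.86, 180, 180, 180, 180].

## Interface

Orientations are given as a 3x3 rotation matrix whose columns are the frame's x, y, z axes.
In Python, from rig import bot gives the robot as it stands.
- The arm moves only by the tool move_arm, never from a script. Its argument "increments" is a list of rows, each an object with "xyz": the shift along the tool's x, y, z in mm, a list of three; "roll": the turn about the tool's z in rad; "grip": the opening in per cent of the stroke, from 0 (shut) to 100 (fully open). A call has 1 to 5 rows; each row shifts and turns the commanded pose from where the row before left it, along the tool's axes as they then stand; what a row does not reach is not made up. A row lasts 1/12 s, in which the tool goes at most 41.7 mm and 7.16 degrees, less where a joint would pass 70% of its speed; a pose out of reach is approached as far as the arm can. A call is refused whole if a number of a shift passes 41.7 or a number of a turn 0.125, either way. A call with a gripper value outside its range is refused whole. The fingers move at their own pace and stop on an object; the grip force is fixed at half the most. Time passes only in rows, so rows that do not move let the fingers close. It gives the time, the measured TCP pose, the force, the opening and the grip force at its end, in the units of the state.
- bot.read_state(): the state, without advancing time (a new reading comes with each control period).
- bot.capture(name): name is "side" or "top"; returns (picture, depth): 420x560x3 uint8, red, green, blue; 420x560 float32, m along the optical axis (not along the pixel's ray), 0 where there is no reading.
- bot.camera_model(name): a dict with "intrinsics" (3x3 intrinsics, pixels), "D" ([k1, k2, p1, p2, k3] as OpenCV has them; the pictures are not rectified), "rvec" (rotation vector, rad) and "tvec" (3), from world to camera coordinates, as OpenCV has them. Camera axes: x right, y down, z forward; pixel columns grow to the right and rows downward; lengths in m; the calibration is good to about 2 mm. A picture is of the moment at which its call begins. camera_model takes no time and is no camera call.
- bot.hand_in(): hands the job in; it is judged then, once.
Trained networks look in the newest picture that a camera, given by its name, has taken for a name from the list of things; names that differ only in an ending like _2 or _b are one class to them, and where a whole thing is asked for, a point or a joint stands for the part that bears it (a point fixed in the world has none). Each returns a list of dicts, best first, with "conf" (0 to 1); they miss things now and then, are a little off and sometimes report something else, mostly with a low value. They report only what shows in the picture. A call takes as long as a camera call.
- bot.spot_in(label, camera): "at" ([x, y, z] in m, in the coordinates of the camera as it stood for that picture, good to about 4 mm: the middle of the surface that is visible of it).
- bot.trace(label, camera): "mask" (420x560 bool, what is visible of it).
The state is a dict: "time_s": time; "joint_positions": joint angles; "qvel": joint speeds; "tau": joint torques, N m; "position": TCP position; "tcp_rot": TCP orientation; "force": force on the tool from outside, world axes, zero at the start; "moment": the same for the moment, N m; "opening": opening from 0.0 (shut) to 1.0 (fully open); "grasp_force": force on a finger pad.
Only numpy, scipy, OpenCV 4.12 (cv2) and the standard library are available. Lean on these libraries where they do the work, as an engineer would, in place of code of your own. Each camera call takes 0.05 s, during which the arm holds its last target. There are 200 camera calls.

## Working session

There is one attempt and no reset: what is moved stays moved. The work goes in short steps, Python scripts to look and compute and a tool call to move; the robot and the scene stay as the last step left them, time stands still between calls to the robot, and variables do not carry over. Pictures are saved under pics/ and viewed, at most 10 in all, crops included, and the job is handed in when it is done.

Besides the shell and the picture viewer there is one more tool, called after "Call:" in YAML: its name, and indented under it one key for each argument. move_arm: Moves the arm, as the interface text tells. Its arguments: {"type":"object","properties":{"increments":{"type":"array"}},"required":["increments"]}

```bash
mkdir -p pics
cat > h.py <<'E'
import numpy as np, cv2
from rig import bot
def cap(n):
    p,d=bot.capture(n); return p,d
def T(n):
    m=bot.camera_model(n); R=cv2.Rodrigues(np.array(m["rvec"],float))[0]
    return np.array(m["intrinsics"],float),np.array(m["D"],float),R,np.array(m["tvec"],float).ravel()
def c2w(n,p):
    K,D,R,t=T(n); return (np.asarray(p)-t)@R
def cloud(n,d,mask):
    K,D,R,t=T(n); v,u=np.nonzero(mask&(d>0)); z=d[v,u]
    q=cv2.undistortPoints(np.stack([u,v],1).astype(np.float64)[:,None],K,D)[:,0]
    return (np.c_[q*z[:,None],z]-t)@R
E
python3 - <<'E'
from h import *
np.set_printoptions(precision=4,suppress=True)
for n in ("top","side"):
    p,d=cap(n); cv2.imwrite(f"pics/{n}0.png",p[:,:,::-1])
    np.save(f"d_{n}.npy",d)
    print(n,"cam at",c2w(n,[0,0,0]))
    for l in ["rake","vise","jaw_grip","stand","pot_near","jar","hammer","brush"]:
        print(l,[(np.round(c2w(n,r["at"]),4).tolist(),round(r["conf"],2)) for r in bot.spot_in(l,n)][:4])
s=bot.read_state();print(s["tcp_rot"],s["position"],s["time_s"])
E
```

```text
top cam at [ 0.4738 -0.1561  1.0804]
rake [([0.5648, -0.2333, 0.1119], 0.96)]
vise [([0.5144, -0.2464, 0.0793], 0.61)]
jaw_grip [([0.5191, -0.2369, 0.0816], 0.84)]
stand [([0.5328, 0.1986, 0.0034], 0.65)]
pot_near [([0.4438, -0.0018, 0.0155], 0.56)]
jar [([0.7654, -0.1537, 0.0991], 0.63)]
hammer [([0.4598, -0.4747, 0.0239], 0.82)]
brush [([0.7475, 0.2062, 0.0186], 0.85)]
side cam at [ 0.061  -1.3007  0.8651]
rake [([0.5597, -0.2737, 0.0959], 0.91)]
vise [([0.5225, -0.285, 0.058], 0.85)]
jaw_grip [([0.5081, -0.2618, 0.0822], 0.86)]
stand [([0.5615, -0.0237, 0.0502], 0.65), ([0.5516, 0.1114, 0.0152], 0.64)]
pot_near [([0.467, -0.0328, 0.0418], 0.64)]
jar [([0.7604, -0.1694, 0.0615], 0.86)]
hammer [([0.4581, -0.4902, 0.0269], 0.76)]
brush [([0.7493, 0.1984, 0.0191], 0.6)]
[[ 0.9156  0.4021 -0.    ]
 [ 0.4021 -0.9156  0.    ]
 [ 0.     -0.     -1.    ]] [ 0.2513 -0.5722  0.2225] 0.9
```

View pics/top0.png

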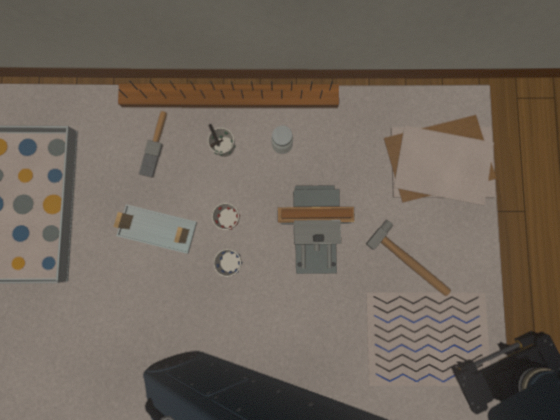

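View pics/side0.png

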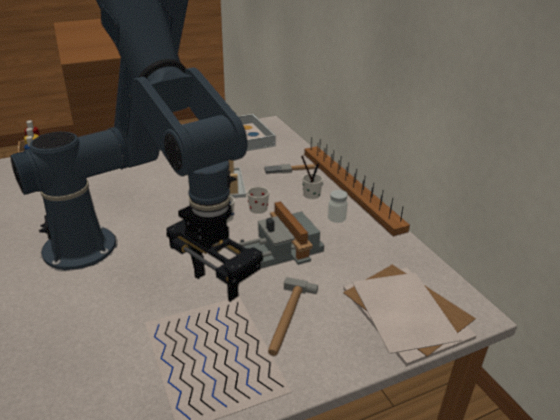

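Run:
```python
from h import *
np.set_printoptions(precision=4,suppress=True)
d=np.load("d_top.npy"); P=cloud("top",d,np.ones(d.shape,bool))
def rect(name,m,minn=20):
    Q=P[m]; 
    if len(Q)<minn: print(name,len(Q));return
    c,s,a=cv2.minAreaRect((Q[:,:2]*1000).astype(np.float32)); print(name,len(Q),np.round(c,1),np.round(s,1),round(a,1),"z",np.median(Q[:,2]),"mean",Q[:,:2].mean(0))
near=lambda x,y,r:np.hypot(P[:,0]-x,P[:,1]-y)<r
z=P[:,2]
rect("rail",near(.565,-.233,.13)&(z>.104)&(z<.1145))
rect("grip",near(.51,-.25,.06)&(z>.1145)&(z<.125))
rect("boards z75-86",near(.533,.19,.14)&(z>.075)&(z<.087))
Q=P[near(.533,.19,.15)&(z>.074)&(z<.088)]
k=cv2.kmeans(Q[:,:2].astype(np.float32),2,None,(3,50,1e-5),5,0)
for i in (0,1):
    q=Q[k[1].ravel()==i]; print("board",len(q),q.mean(0),cv2.minAreaRect((q[:,:2]*1000).astype(np.float32)))
rect("tray",near(.533,.19,.14)&(z>.001)&(z<.02))
for zz in (.060,.068):rect("pots",(z>.06)&(z<.07)&near(.444,0,.08))
```

```text
rail 645 [ 536.4 -240.8] [ 80.6 176.3] 0.1 z 0.11026133490627371 mean [ 0.5651 -0.2403]
grip 65 [ 504.7 -243.1] [17.3 22.4] 0.3 z 0.11782948944172335 mean [ 0.504  -0.2426]
boards z75-86 167 [532.7 192.5] [174.2  39.4] 76.2 z 0.07999363313273987 mean [0.5328 0.1931]
board 86 [0.5515 0.2698 0.0799] ((551.6985473632812, 269.8188171386719), (13.637861251831055, 39.32232666015625), 74.28096771240234)
board 82 [0.5133 0.1136 0.0801] ((513.4754638671875, 113.83685302734375), (12.225974082946777, 39.28650665283203), 76.20966339111328)
tray 4077 [534.4 189.5] [275.8 278.4] 3.9 z 0.003174125588388702 mean [0.5318 0.1897]
pots 117 [442.  -10.5] [69.2 67.6] 0.8 z 0.06461526580303573 mean [ 0.441  -0.0072]
pots 117 [442.  -10.5] [69.2 67.6] 0.8 z 0.06461526580303573 mean [ 0.441  -0.0072]
```

The top view shows the rake and vise at about (316,214) with the jaw grip at (318,238). The stand boards are at (124,220) and (182,235), and the pots at (227,216) and (229,262). The depth heights match the known 110, 118 and 80 mm. The vise is aligned with world axes, so I'll set the tool yaw to 90° (closing along x) for both the jaw grip and the rail.

Call:
move_arm:
  increments:
    - {"xyz": [0,0,0],"roll": -0.1157,"grip": 100}
    - {"xyz": [0,0,0],"roll": -0.1157,"grip": 100}
    - {"xyz": [0,0,0],"roll": -0.1157,"grip": 80}
    - {"xyz": [0,0,0],"roll": -0.1157,"grip": 60}
    - {"xyz": [0,0,0],"roll": -0.1157,"grip": 52}

```text
time_s: 1.32
position: [0.2513, -0.5722, 0.2226]
tcp_rot: [[0.542, 0.84, -0.0], [0.84, -0.542, -0.0], [-0.0, 0.0, -1.0]]
force: [-0.3, -0.9, 0.5]
opening: 0.854
grasp_force: 0.0
```

Call:
move_arm:
  increments:
    - {"xyz": [0,0,0],"roll": -0.1157,"grip": 52}
    - {"xyz": [0,0,0],"roll": -0.1157,"grip": 52}
    - {"xyz": [0,0,0],"roll": -0.1157,"grip": 52}
    - {"xyz": [0,0,0],"roll": -0.1157,"grip": 52}
    - {"xyz": [0,0,0],"roll": -0.1157,"grip": 52}

```text
time_s: 1.73
position: [0.2513, -0.5722, 0.2225]
tcp_rot: [[-0.006, 1.0, 0.0], [1.0, 0.006, 0.0], [0.0, 0.0, -1.0]]
force: [0.6, -0.2, 0.3]
opening: 0.542
grasp_force: 0.0
```

Run:
```python
from h import *
np.set_printoptions(precision=4,suppress=True)
s=bot.read_state();print(s["tcp_rot"],s["position"],s["time_s"],s["opening"],s["joint_positions"])
d=np.load("d_top.npy"); P=cloud("top",d,np.ones(d.shape,bool));z=P[:,2]
Q=P[(abs(P[:,0]-.565)<.022)&(abs(P[:,1]+.24)<.12)&(z>.106)&(z<.1145)]
print(Q.mean(0),cv2.minAreaRect((Q[:,:2]*1000).astype(np.float32)))
print(np.polyfit(Q[:,1],Q[:,0],1))
```

```text
[[-0.0057  1.      0.    ]
 [ 1.      0.0057  0.    ]
 [ 0.      0.     -1.    ]] [ 0.2513 -0.5722  0.2225] 1.7333 0.5416990153340457 [-76.5189  30.2232  82.088    0.0008  67.6897 -76.8466]
[ 0.5663 -0.2394  0.1103] ((566.3023071289062, -240.7890625), (20.729297637939453, 176.3185577392578), 0.045811403542757034)
[-0.0033  0.5656]
```

Call:
move_arm:
  increments:
    - {"xyz": [30,23,0],"roll": 0,"grip": 52}
    - {"xyz": [30,23,0],"roll": 0,"grip": 52}
    - {"xyz": [30,23,0],"roll": 0,"grip": 52}
    - {"xyz": [30,23,0],"roll": 0,"grip": 52}
    - {"xyz": [30,23,0],"roll": 0,"grip": 52}

```text
time_s: 2.15
position: [0.367, -0.4209, 0.2227]
tcp_rot: [[0.001, 1.0, 0.0], [1.0, -0.001, -0.0], [-0.0, 0.0, -1.0]]
force: [0.2, 0.9, 0.8]
opening: 0.52
grasp_force: 0.0
```

Call:
move_arm:
  increments:
    - {"xyz": [30,23,0],"roll": 0,"grip": 52}
    - {"xyz": [30,23,0],"roll": 0,"grip": 52}
    - {"xyz": [30,23,0],"roll": 0,"grip": 52}
    - {"xyz": [30,23,0],"roll": 0,"grip": 52}
    - {"xyz": [30,23,0],"roll": 0,"grip": 52}

```text
time_s: 2.57
position: [0.4823, -0.2707, 0.2228]
tcp_rot: [[0.0, 1.0, 0.0], [1.0, -0.0, -0.0], [-0.0, 0.0, -1.0]]
force: [0.2, -1.1, 0.1]
opening: 0.516
grasp_force: 0.0
```

Call:
move_arm:
  increments:
    - {"xyz": [28,22.5,0],"roll": 0,"grip": 52}
    - {"xyz": [0,0,30],"roll": 0,"grip": 52}
    - {"xyz": [0,0,30],"roll": 0,"grip": 52}
    - {"xyz": [0,0,25],"roll": 0,"grip": 52}
    - {"xyz": [0,0,10],"roll": 0,"grip": 52}

```text
time_s: 2.98
position: [0.5023, -0.2425, 0.1245]
tcp_rot: [[-0.001, 1.0, -0.005], [1.0, 0.001, 0.003], [0.003, -0.005, -1.0]]
force: [-0.6, 0.4, -1.2]
opening: 0.521
grasp_force: 0.0
```

Run:
```python
from h import *
p,d=cap("side"); cv2.imwrite("pics/s1.png",cv2.resize(p[170:300,160:350,::-1],None,fx=4,fy=4))
print(bot.read_state()["position"])
```

```text
[ 0.50192126 -0.24259082  0.12400184]
```

View pics/s1.png

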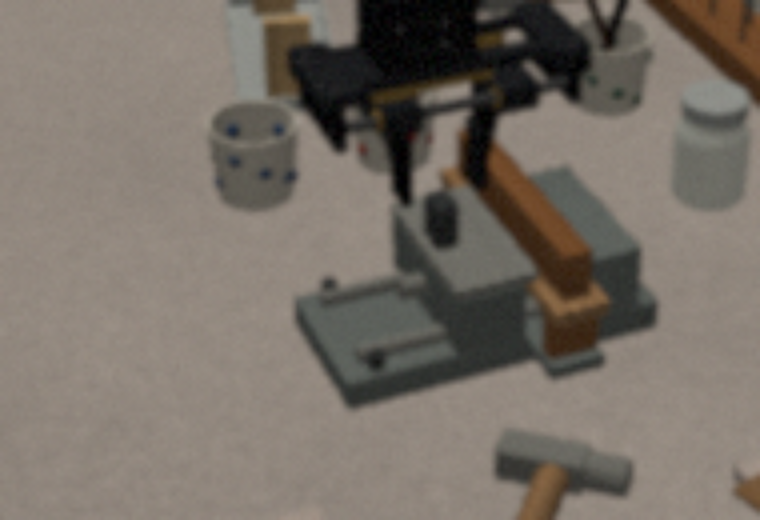

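The crop shows the fingertips at (405,195) and (478,180), on either side of the grip top at (440,197). The right-hand finger is clear of the rail.

Call:
move_arm:
  increments:
    - {"xyz": [0,3,18],"roll": 0,"grip": 52}
    - {"xyz": [0,0,18],"roll": 0,"grip": 52}
    - {"xyz": [0,0,0],"roll": 0,"grip": 10}
    - {"xyz": [0,0,0],"roll": 0,"grip": 10}
    - {"xyz": [0,0,0],"roll": 0,"grip": 10}

```text
time_s: 3.45
position: [0.5075, -0.245, 0.0929]
tcp_rot: [[0.0, 1.0, 0.002], [1.0, -0.0, -0.001], [-0.001, 0.002, -1.0]]
force: [0.3, -1.0, 0.3]
opening: 0.373
grasp_force: 0.0
```

Call:
move_arm:
  increments:
    - {"xyz": [0,0,0],"roll": 0,"grip": 10}
    - {"xyz": [0,0,0],"roll": 0,"grip": 10}

```text
time_s: 3.62
position: [0.5067, -0.2448, 0.0929]
tcp_rot: [[-0.001, 1.0, -0.0], [1.0, 0.001, -0.001], [-0.001, -0.0, -1.0]]
force: [-3.1, -1.5, 2.7]
opening: 0.226
grasp_force: 1.6
```

Call:
move_arm:
  increments:
    - {"xyz": [0,0,0],"roll": 0,"grip": 10}
    - {"xyz": [0,-4,0],"roll": 0,"grip": 10}
    - {"xyz": [0,-10,0],"roll": 0,"grip": 10}
    - {"xyz": [0,-10,0],"roll": 0,"grip": 10}
    - {"xyz": [0,-10,0],"roll": 0,"grip": 10}

```text
time_s: 4.03
position: [0.4746, -0.2451, 0.0928]
tcp_rot: [[-0.001, 1.0, 0.005], [1.0, 0.001, -0.003], [-0.003, 0.005, -1.0]]
force: [4.3, 0.5, 4.5]
opening: 0.205
grasp_force: 30.1
```

Call:
move_arm:
  increments:
    - {"xyz": [0,-8,0],"roll": 0,"grip": 10}
    - {"xyz": [0,-2,0],"roll": 0,"grip": 10}
    - {"xyz": [0,0,0],"roll": 0,"grip": 10}
    - {"xyz": [0,0,0],"roll": 0,"grip": 10}

```text
time_s: 4.37
position: [0.4631, -0.2453, 0.0928]
tcp_rot: [[-0.001, 1.0, 0.002], [1.0, 0.001, -0.003], [-0.003, 0.002, -1.0]]
force: [-0.1, -0.8, 8.7]
opening: 0.203
grasp_force: 30.0
```

Jaw is about 43 mm open. Next I release it, lift and go over the rail.

Call:
move_arm:
  increments:
    - {"xyz": [0,0,0],"roll": 0,"grip": 75}
    - {"xyz": [0,0,0],"roll": 0,"grip": 75}
    - {"xyz": [0,0,0],"roll": 0,"grip": 75}
    - {"xyz": [0,0,-15],"roll": 0,"grip": 75}
    - {"xyz": [0,0,-25],"roll": 0,"grip": 75}

```text
time_s: 4.78
position: [0.4608, -0.2426, 0.1295]
tcp_rot: [[0.0, 1.0, -0.005], [1.0, -0.0, 0.005], [0.005, -0.005, -1.0]]
force: [0.6, -0.5, -0.6]
opening: 0.498
grasp_force: 0.0
```

Call:
move_arm:
  increments:
    - {"xyz": [0,0,-20],"roll": 0,"grip": 75}
    - {"xyz": [4,30,0],"roll": 0,"grip": 75}
    - {"xyz": [0,35,0],"roll": 0,"grip": 75}
    - {"xyz": [0,35,0],"roll": 0,"grip": 75}
    - {"xyz": [0,0,0],"roll": 0,"grip": 75}

```text
time_s: 5.2
position: [0.5695, -0.2413, 0.1521]
tcp_rot: [[-0.002, 1.0, 0.008], [1.0, 0.002, -0.004], [-0.004, 0.008, -1.0]]
force: [0.2, -0.3, -0.5]
opening: 0.738
grasp_force: 0.0
```

Run:
```python
from h import *
p,d=cap("side"); cv2.imwrite("pics/s2.png",cv2.resize(p[170:300,160:350,::-1],None,fx=4,fy=4))
s=bot.read_state();print(s["position"],s["opening"])
P=cloud("side",d,bot.trace("rake","side")[0]["mask"]);Q=P[(P[:,2]>.107)&(P[:,2]<.114)]
print(len(Q),Q.min(0),Q.max(0),np.median(Q,0))
```

```text
[ 0.56577024 -0.24036299  0.15129279] 0.7451403150085005
250 [ 0.55289811 -0.33216103  0.10700071] [ 0.57896375 -0.15651627  0.11380861] [ 0.56513213 -0.25938589  0.11085361]
```

View pics/s2.png

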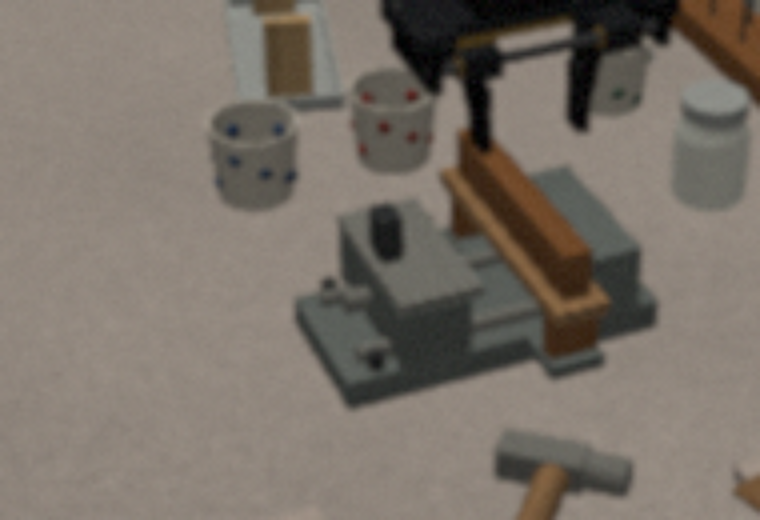

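The jaw is open, with its grip at (385,230), and the foot is free. The tool is centred on the rail, so I'll descend and grasp.

Call:
move_arm:
  increments:
    - {"xyz": [0,0,25],"roll": 0,"grip": 75}
    - {"xyz": [0,0,25],"roll": 0,"grip": 75}
    - {"xyz": [0,0,13],"roll": 0,"grip": 75}
    - {"xyz": [0,0,0],"roll": 0,"grip": 75}
    - {"xyz": [0,0,0],"roll": 0,"grip": 75}

```text
time_s: 5.72
position: [0.5609, -0.2396, 0.0876]
tcp_rot: [[0.001, 1.0, -0.003], [1.0, -0.001, 0.002], [0.002, -0.003, -1.0]]
force: [1.0, -1.1, 0.9]
opening: 0.752
grasp_force: 0.0
```

Call:
move_arm:
  increments:
    - {"xyz": [0,0,0],"roll": 0,"grip": 5}
    - {"xyz": [0,0,0],"roll": 0,"grip": 5}
    - {"xyz": [0,0,0],"roll": 0,"grip": 5}
    - {"xyz": [0,0,0],"roll": 0,"grip": 5}
    - {"xyz": [0,0,0],"roll": 0,"grip": 5}

```text
time_s: 6.13
position: [0.5632, -0.2404, 0.0893]
tcp_rot: [[-0.0, 1.0, 0.001], [1.0, 0.0, -0.001], [-0.001, 0.001, -1.0]]
force: [-0.0, 0.5, 0.6]
opening: 0.461
grasp_force: 0.0
```

Call:
move_arm:
  increments:
    - {"xyz": [0,0,0],"roll": 0,"grip": 5}
    - {"xyz": [0,0,0],"roll": 0,"grip": 5}
    - {"xyz": [0,0,0],"roll": 0,"grip": 5}
    - {"xyz": [0,0,0],"roll": 0,"grip": 5}

```text
time_s: 6.47
position: [0.5644, -0.2406, 0.0892]
tcp_rot: [[0.0, 1.0, 0.003], [1.0, -0.0, -0.001], [-0.001, 0.003, -1.0]]
force: [2.9, 0.7, 1.9]
opening: 0.256
grasp_force: 29.9
```

Call:
move_arm:
  increments:
    - {"xyz": [0,0,-6],"roll": 0,"grip": 5}
    - {"xyz": [0,0,-20],"roll": 0,"grip": 5}
    - {"xyz": [0,0,-30],"roll": 0,"grip": 5}
    - {"xyz": [0,0,-30],"roll": 0,"grip": 5}
    - {"xyz": [0,0,-24],"roll": 0,"grip": 5}

```text
time_s: 6.88
position: [0.5613, -0.2398, 0.1993]
tcp_rot: [[-0.0, 1.0, -0.004], [1.0, 0.0, 0.001], [0.001, -0.004, -1.0]]
force: [1.2, -0.6, -2.9]
opening: 0.248
grasp_force: 29.9
```

Call:
move_arm:
  increments:
    - {"xyz": [0,0,0],"roll": 0,"grip": 5}
    - {"xyz": [0,0,0],"roll": 0,"grip": 5}
    - {"xyz": [0,0,0],"roll": 0,"grip": 5}

```text
time_s: 7.13
position: [0.5609, -0.2392, 0.1965]
tcp_rot: [[0.0, 1.0, -0.005], [1.0, -0.0, 0.003], [0.003, -0.005, -1.0]]
force: [-0.3, 0.1, -4.3]
opening: 0.252
grasp_force: 29.9
```

Run:
```python
from h import *
np.set_printoptions(precision=4,suppress=True)
p,d=cap("side"); cv2.imwrite("pics/s3.png",cv2.resize(p[120:280,160:350,::-1],None,fx=3.5,fy=3.5))
s=bot.read_state();print(s["position"],s["opening"],s["grasp_force"],s["tcp_rot"],s["force"])
```

```text
[ 0.5607 -0.2391  0.196 ] 0.2512199867259167 29.858129918575287 [[ 0.      1.     -0.0054]
 [ 1.     -0.      0.0032]
 [ 0.0032 -0.0054 -1.    ]] [ 0.0599  1.0869 -4.6242]
```

View pics/s3.png

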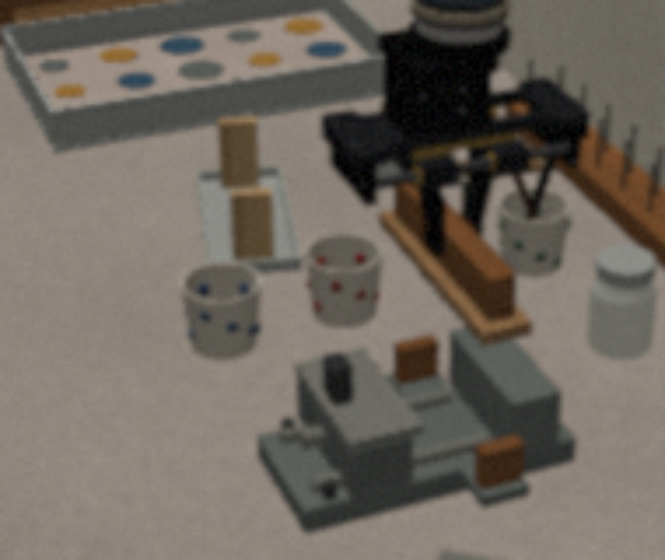

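The rake is out and level. Its foot runs from (385,215) to (505,330) in the crop, above the vise. I'll carry it to the stand.

Call:
move_arm:
  increments:
    - {"xyz": [12,0,0],"roll": 0,"grip": 5}
    - {"xyz": [25,0,0],"roll": 0,"grip": 5}
    - {"xyz": [28,0,0],"roll": 0,"grip": 5}
    - {"xyz": [28,0,0],"roll": 0,"grip": 5}
    - {"xyz": [28,0,0],"roll": 0,"grip": 5}

```text
time_s: 7.6
position: [0.5613, -0.1169, 0.1967]
tcp_rot: [[0.001, 1.0, -0.004], [1.0, -0.001, 0.002], [0.002, -0.004, -1.0]]
force: [0.9, 0.3, -4.2]
opening: 0.251
grasp_force: 29.9
```

Call:
move_arm:
  increments:
    - {"xyz": [28,-4,0],"roll": 0,"grip": 5}
    - {"xyz": [28,-4,0],"roll": 0,"grip": 5}
    - {"xyz": [28,-4,0],"roll": 0,"grip": 5}
    - {"xyz": [28,-4,0],"roll": 0,"grip": 5}
    - {"xyz": [28,-4,0],"roll": 0,"grip": 5}

```text
time_s: 8.02
position: [0.5409, 0.0231, 0.197]
tcp_rot: [[-0.0, 1.0, -0.004], [1.0, 0.0, 0.001], [0.001, -0.004, -1.0]]
force: [0.3, 0.3, -4.4]
opening: 0.249
grasp_force: 29.9
```

Call:
move_arm:
  increments:
    - {"xyz": [28,-4,0],"roll": 0,"grip": 5}
    - {"xyz": [28,-4,0],"roll": 0,"grip": 5}
    - {"xyz": [28,0,0],"roll": 0,"grip": 5}
    - {"xyz": [28,0,0],"roll": 0,"grip": 5}
    - {"xyz": [20,0,0],"roll": 0,"grip": 5}

```text
time_s: 8.43
position: [0.5326, 0.1558, 0.197]
tcp_rot: [[-0.001, 1.0, -0.004], [1.0, 0.001, 0.001], [0.001, -0.004, -1.0]]
force: [1.0, -0.1, -4.7]
opening: 0.248
grasp_force: 29.9
```

Call:
move_arm:
  increments:
    - {"xyz": [20,0,0],"roll": 0,"grip": 5}
    - {"xyz": [10,0,0],"roll": 0.06,"grip": 5}
    - {"xyz": [0,0,0],"roll": 0.06,"grip": 5}
    - {"xyz": [0,0,0],"roll": 0.06,"grip": 5}
    - {"xyz": [0,0,0],"roll": 0.06,"grip": 5}

```text
time_s: 8.85
position: [0.5328, 0.1838, 0.1968]
tcp_rot: [[0.239, 0.971, -0.004], [0.971, -0.239, -0.0], [-0.001, -0.004, -1.0]]
force: [0.0, -0.2, -3.9]
opening: 0.253
grasp_force: 29.9
```

Run:
```python
from h import *
np.set_printoptions(precision=4,suppress=True)
p,d=cap("side"); cv2.imwrite("pics/s4.png",cv2.resize(p[80:230,160:330,::-1],None,fx=3.8,fy=3.8))
p,d=cap("top"); cv2.imwrite("pics/t4.png",cv2.resize(p[170:290,80:240,::-1],None,fx=4,fy=4))
s=bot.read_state();print(s["position"],s["tcp_rot"])
Q=cloud("top",d,bot.trace("rake","top")[0]["mask"])
for lo,hi in ((.16,.19),(.19,.225)):
    q=Q[(Q[:,2]>lo)&(Q[:,2]<hi)];print(len(q),np.median(q[:,2]) if len(q) else 0,cv2.minAreaRect((q[:,:2]*1000).astype(np.float32)) if len(q) else 0)
```

```text
[0.5331 0.1834 0.197 ] [[ 0.2369  0.9715 -0.0039]
 [ 0.9715 -0.2369 -0.0003]
 [-0.0012 -0.0037 -1.    ]]
368 0.18014556269428522 ((521.4155883789062, 131.9041748046875), (96.06234741210938, 39.969154357910156), 76.54182434082031)
443 0.21780308698590076 ((522.6527099609375, 141.7748565673828), (96.45706176757812, 29.61808967590332), 82.67920684814453)
```

View pics/s4.png

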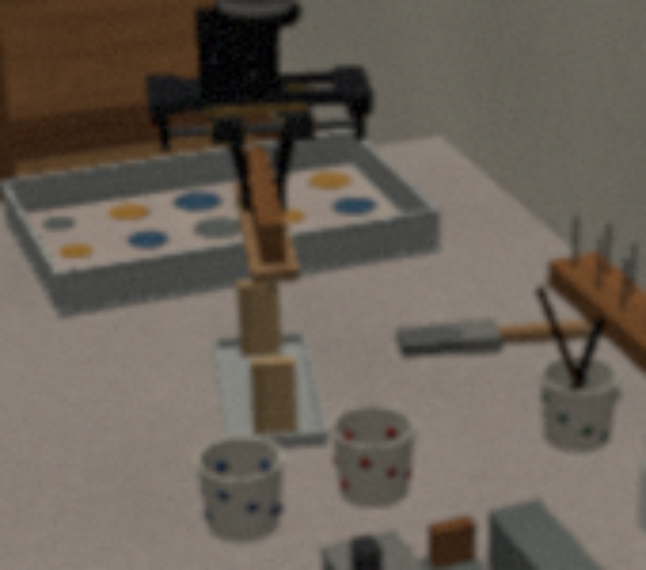

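View pics/t4.png

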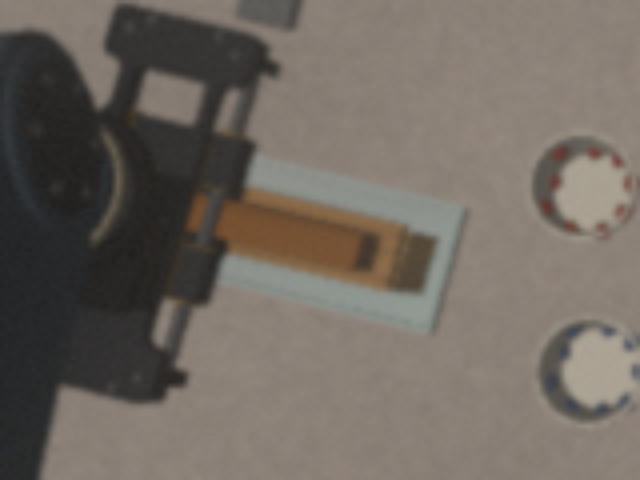

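The views show the rake level, in line with the tray and about 9 mm short along it. Its foot end is at crop (400,260) in the top view, and the near board's end at (432,265). I'll correct that and go down.

Call:
move_arm:
  increments:
    - {"xyz": [8.8,-2.9,0],"roll": 0,"grip": 5}
    - {"xyz": [0,0,15],"roll": 0,"grip": 5}
    - {"xyz": [0,0,20],"roll": 0,"grip": 5}
    - {"xyz": [0,0,18],"roll": 0,"grip": 5}
    - {"xyz": [0,0,10],"roll": 0,"grip": 5}

```text
time_s: 9.42
position: [0.5325, 0.1925, 0.1334]
tcp_rot: [[0.237, 0.972, -0.004], [0.972, -0.237, -0.0], [-0.001, -0.004, -1.0]]
force: [0.3, 0.6, -4.3]
opening: 0.25
grasp_force: 29.9
```

Call:
move_arm:
  increments:
    - {"xyz": [0,0,7],"roll": 0,"grip": 5}
    - {"xyz": [0,0,0],"roll": 0,"grip": 5}
    - {"xyz": [0,0,0],"roll": 0,"grip": 5}

```text
time_s: 9.67
position: [0.5343, 0.1923, 0.1286]
tcp_rot: [[0.237, 0.971, 0.0], [0.971, -0.237, 0.0], [0.0, 0.0, -1.0]]
force: [0.6, 0.2, -3.3]
opening: 0.25
grasp_force: 29.9
```

Run:
```python
from h import *
np.set_printoptions(precision=4,suppress=True)
p,d=cap("top")
s=bot.read_state();print(s["position"],s["tcp_rot"][0],s["force"])
P=cloud("top",d,np.ones(d.shape,bool))
Q=cloud("top",d,bot.trace("rake","top")[0]["mask"])
print(np.percentile(Q[:,2],[2,20,50,80,98]))
u=np.array([.2375,.9714]);w=np.array([.9714,-.2375]);c=np.array([.5325,.192])
for lo,hi in ((.075,.086),(.09,.115),(.12,.15)):
    q=Q[(Q[:,2]>lo)&(Q[:,2]<hi)]
    if len(q)>9:
        a=(q[:,:2]-c)@u;b=(q[:,:2]-c)@w;print(lo,len(q),np.median(q[:,2]),"along",a.min(),a.max(),"across",b.min(),b.max(),cv2.minAreaRect((q[:,:2]*1000).astype(np.float32)))
```

```text
[0.5348 0.1923 0.1292] [0.2376 0.9714 0.0015] [ 0.4783  0.2795 -4.0555]
[0.0449 0.1115 0.1321 0.1501 0.153 ]
0.09 301 0.11188909731554049 along -0.10010319347247275 -0.004378516865887858 across -0.016754007508892096 0.02347879256737855 ((523.3577880859375, 140.47833251953125), (95.77635192871094, 39.988258361816406), 76.45618438720703)
0.12 223 0.14841091880592006 along -0.09075151162062298 0.005268735553746665 across -0.010559962129355394 0.014525740750520539 ((524.1072998046875, 150.04608154296875), (96.03372192382812, 25.079790115356445), 75.96875)
```

Call:
move_arm:
  increments:
    - {"xyz": [0,-2.5,5],"roll": 0,"grip": 5}
    - {"xyz": [0,0,5],"roll": 0,"grip": 5}
    - {"xyz": [0,0,4],"roll": 0,"grip": 5}
    - {"xyz": [0,0,2],"roll": 0,"grip": 5}
    - {"xyz": [0,0,0],"roll": 0,"grip": 5}

```text
time_s: 10.18
position: [0.5312, 0.1925, 0.1119]
tcp_rot: [[0.238, 0.971, -0.001], [0.971, -0.238, -0.0], [-0.001, -0.001, -1.0]]
force: [-0.5, 0.1, -4.3]
opening: 0.256
grasp_force: 29.9
```

Call:
move_arm:
  increments:
    - {"xyz": [0,0,1],"roll": 0,"grip": 5}
    - {"xyz": [0,0,1],"roll": 0,"grip": 5}
    - {"xyz": [0,0,1],"roll": 0,"grip": 5}
    - {"xyz": [0,0,0],"roll": 0,"grip": 5}
    - {"xyz": [0,0,0],"roll": 0,"grip": 5}

```text
time_s: 10.6
position: [0.5317, 0.1926, 0.1095]
tcp_rot: [[0.238, 0.971, 0.0], [0.971, -0.238, 0.0], [0.0, 0.0, -1.0]]
force: [0.2, 0.1, -3.7]
opening: 0.253
grasp_force: 29.9
```

Not touching yet (force still −4 N, underside about 80.3 mm). I'll creep until the load shifts.

Call:
move_arm:
  increments:
    - {"xyz": [0,0,0.7],"roll": 0,"grip": 5}
    - {"xyz": [0,0,0.7],"roll": 0,"grip": 5}
    - {"xyz": [0,0,0],"roll": 0,"grip": 5}
    - {"xyz": [0,0,0],"roll": 0,"grip": 5}

```text
time_s: 10.93
position: [0.532, 0.1926, 0.109]
tcp_rot: [[0.238, 0.971, 0.001], [0.971, -0.238, 0.0], [0.0, 0.001, -1.0]]
force: [-0.9, -1.7, 4.7]
opening: 0.246
grasp_force: 29.9
```

Contact made. Now I release, then retreat upward.

Call:
move_arm:
  increments:
    - {"xyz": [0,0,0],"roll": 0,"grip": 35}
    - {"xyz": [0,0,0],"roll": 0,"grip": 50}
    - {"xyz": [0,0,0],"roll": 0,"grip": 70}
    - {"xyz": [0,0,0],"roll": 0,"grip": 70}
    - {"xyz": [0,0,0],"roll": 0,"grip": 70}

```text
time_s: 11.35
position: [0.5317, 0.1927, 0.108]
tcp_rot: [[0.238, 0.971, -0.0], [0.971, -0.238, 0.0], [0.0, -0.0, -1.0]]
force: [0.2, -0.0, -0.5]
opening: 0.543
grasp_force: 0.0
```

Call:
move_arm:
  increments:
    - {"xyz": [0,0,-10],"roll": 0,"grip": 70}
    - {"xyz": [0,0,-25],"roll": 0,"grip": 70}
    - {"xyz": [0,0,-35],"roll": 0,"grip": 70}
    - {"xyz": [0,0,-35],"roll": 0,"grip": 70}
    - {"xyz": [0,0,0],"roll": 0,"grip": 70}

```text
time_s: 11.77
position: [0.5364, 0.1936, 0.2207]
tcp_rot: [[0.237, 0.971, 0.015], [0.971, -0.238, 0.002], [0.006, 0.014, -1.0]]
force: [1.1, -0.1, 0.3]
opening: 0.697
grasp_force: 0.0
```

Run:
```python
from h import *
np.set_printoptions(precision=4,suppress=True)
p,d=cap("side"); cv2.imwrite("pics/s5.png",cv2.resize(p[80:230,160:330,::-1],None,fx=3.8,fy=3.8))
p,d=cap("top")
s=bot.read_state();print(s["position"],s["force"],s["time_s"])
Q=cloud("top",d,bot.trace("rake","top")[0]["mask"])
u=np.array([.2375,.9714]);w=np.array([.9714,-.2375]);c=np.array([.5325,.192])
for lo,hi in ((.088,.096),(.125,.135)):
    q=Q[(Q[:,2]>lo)&(Q[:,2]<hi)]
    if len(q)>9:
        a=(q[:,:2]-c)@u;b=(q[:,:2]-c)@w;print(lo,len(q),np.median(q[:,2]),"along",a.min(),a.max(),"across",b.min(),b.max(),cv2.minAreaRect((q[:,:2]*1000).astype(np.float32)))
```

```text
[0.5328 0.1929 0.2155] [ 0.3587 -0.3774 -0.6553] 11.8667
0.088 446 0.09226880995221765 along -0.10066167988423405 0.07115217987246401 across -0.019921664521206202 0.020990812550820123 ((529.5333862304688, 177.4309844970703), (171.69134521484375, 40.096885681152344), 76.76339721679688)
0.125 498 0.13029537815688627 along -0.09031376553324685 0.05466045775374333 across -0.010728724325541363 0.011904133476504748 ((528.7296752929688, 174.54632568359375), (144.84228515625, 22.01608657836914), 76.8314208984375)
```

View pics/s5.png

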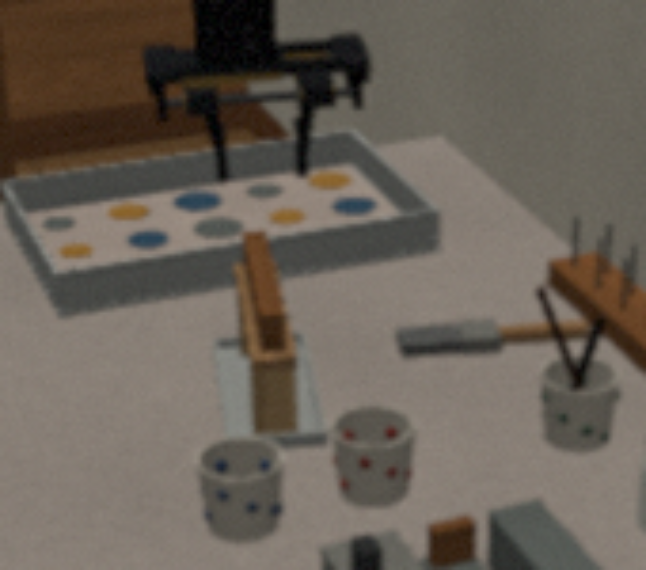

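The rake lies level on both boards, from (250,240) to (275,355) in the crop, centred within about 1 mm and square. The gripper is clear of it.

```bash
python3 -c "
from rig import bot
print(bot.hand_in())"
```

```text
the job is handed in; nothing more can be done
None
```

The job is handed in, though the hand-in returned no verdict: I slid the vise jaw about 43 mm open, lifted the rake out and set it down gently, pins down, on both stand boards, measured about 1 mm off centre and within 1° of square; the arm touched no other item.

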